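Set up the sick-bay balance with its slotted masses

ROBOT

A 6-joint arm with a two-finger parallel gripper is mounted at the origin on the work surface. World frame = base frame: x ahead of the robot, y to its left, z up, the work surface at z = 0. Lengths are in m, angles in rad, forces in N, time in s.
With the tool pointing down it reaches from about 0.35 to 0.875 m from the base axis. Payload 4.2 kg.
Tool frame: the origin (TCP) lies at the very end of the fingers, on their centre line; the grasp point (between the pads) lies 19 mm behind it; z points along the fingers, y is the line along which they close (so a half turn about z gives the same grasp; the last joint's range is limited). The gripper opens to 87 mm and grips with 3 to 60 N. Pads are 19 mm wide; open, the fingers measure 117 mm over their backs; the gripper's body (75 mm by 190 mm) begins 51 mm behind the grasp point.
Start: joints at [-0.88, 0.385, 0.008, 0, -1.194, -0.259], TCP at [0.262, -0.568, 0.223] pointing down, gripper open.
Joint ranges: [-3.14, 3.14], [-1.21, 2.06], [-1.07, 1.41], [-3.16, 2.05], [-2.99, -0.16], [-3.1, 3.1]. Speed limits (rad/s): [2.79, 2.79, 3.14, 3.14, 3.14, 3.14].

INTERFACE

Orientations are given as a rotation vector (axis times angle).
In Python, from bench import r, get_image gives the robot as it stands. The module is installed in compiled form; this text tells all that it offers. Calls block until the motion is done:
- r.move_ptp(position, orientation): joint-space move of the TCP to a pose.
- r.movel(position, frame=None, vel=0.15): straight line of the TCP; frame=None keeps the orientation; vel is the mean speed in m/s.
- r.set_joints(angles): joint-space move.
- r.gripper_to(opening, effort=None): finger opening in m; effort is the grip in N (None keeps the last); returns when the fingers have stopped.
- r.pause(seconds).
- r.ik(position, orientation): joint angles nearest the present ones, or None.
- r.get_obs(): the state.
- get_image(name): name is "side" or "top"; returns a dict with "image" (384x512x3 uint8, red, green, blue), "range_z" (384x512 float32, m along the optical axis (not along the pixel's ray), 0 where there is no reading), "intrinsics" (3x3 intrinsics, pixels), "position" and "rotation" of the camera in the world. Camera axes: x right, y down, z forward; pixel columns grow to the right and rows downward; lengths in m; the calibration is good to about 2 mm. A picture is of the moment at which its call begins.
A pose or a line that the arm cannot do raises r.IKError and nothing moves.
- r.finish_job(): hands the job in; it is judged then, once.
The state is a dict: "time": time; "joint_pos": joint angles; "qd": joint speeds; "tau": joint torques, N m; "tool_pos": TCP position; "ee_rot": TCP orientation; "ft_force": force on the tool from outside, world axes, zero at the start; "torque": the same for the moment, N m; "grip_width": finger opening in m; "grip_force": force on a finger pad.
Only numpy, scipy, OpenCV 4.12 (cv2) and the standard library are available. Lean on these libraries where they do the work, as an engineer would, in place of code of your own. Each camera call takes 0.05 s, during which the arm holds its last target. There are 200 camera calls.

TASK

Get the balance ready for its check: slide the slotted transport block off the stem and put it flat in the storage bay that carries its own U-shaped outline. Then load every slotted mass lying on the table onto the stem, sliding each one in sideways under the cap until it is home and lies flat, with its slot at least a sixth of a turn away from every other mass's slot. Once all are on, turn only the outer of the two concentric knobs on the control box so that its white line meets the white line on the box, leave the inner knob where it is, and do not disturb the tape roll, stapler and dosimeter.

Things in the scene. Friction and masses are not known exactly. Their poses are not given: they have to be found in the camera images.
- seat (a point): Seat: centre of the top of the balance's flat round aluminium pan (130 mm across, 47 mm above the table, fixed). Under it a white box 35 mm high, 130 mm wide, from 100 mm on the -x to 70 mm on the +x side of this point. A fixed steel stem 9 mm thick rises here; its cap, 22 mm across, reaches from 60 to 66 mm above the pan and is wider than the slots: things go on and off sideways, under it.
- block_c (a point): Centre (half-way up) of the grey plastic transport block, 150 g: 80 mm long (x), 50 mm wide (y), 48 mm high, U-shaped from above: a slot 14 mm wide, right through its height, runs from 7 mm behind its centre out through its +x end. At the start it stands on the seat with the stem at its centre, so it must be moved towards its own -x, by over 50 mm, to come off.
- bay_block_floor (a point): Centre of the inner floor of the storage bay for the transport block: a fixed dark steel tray with a white U-shaped outline on its floor. Inside 90 mm (x) by 60 mm (y), floor 5 mm above the table, walls 5 mm thick, their tops 18 mm above the table. The block goes in standing as on the seat, long side along x, either way round.
- bay_round_floor (a point): The same point and size of another bay, with a round outline; to stay empty.
- bay_bar_floor (a point): The same point and size of another bay, with a narrow bar outline; to stay empty.
- ring_axis (a point): On the axis of the two concentric knobs, half-way up the outer one, fixed. The control box is grey, 110 x 110 mm, top 40 mm above the table. The outer knob is a black ribbed ring 56 mm across, from 41 to 64 mm above the table, with a white line on its top. The inner knob, aluminium, 24 mm across, stands on the same axis from 64 to 86 mm and turns independently. A white line on the box's top points from the axis towards this frame's -x.
- ring (a joint): Angle of the outer knob (rad): 0 when its white line meets the line on the box; grows counter-clockwise seen from above. Range -0.4 to 2.0; turns with about 0.06 N m of friction and stays where it is left.
- inner_mark (a point): Mark on the top of the inner knob, 10 mm from the axis, 86 mm above the table; it shall not move.
- mass1_c (a point): Centre (half-way up) of a steel slotted mass, about 280 g: upright-axis disc 70 mm across and 12 mm thick with two parallel flats 62 mm apart for gripping; a slot 13 mm wide runs from just behind its centre (6.5 mm past it) out through the rim towards its +x; the flats face its +y and -y. Lies flat at the start on the table. May be absent (None). All masses are alike.
- mass1_mouth (a point): Mouth of that mass's slot: 30 mm from its centre towards its +x.
- mass2_c (a point): Centre (half-way up) of a steel slotted mass, about 280 g: upright-axis disc 70 mm across and 12 mm thick with two parallel flats 62 mm apart for gripping; a slot 13 mm wide runs from just behind its centre (6.5 mm past it) out through the rim towards its +x; the flats face its +y and -y. Lies flat at the start on the table. May be absent (None). All masses are alike.
- mass2_mouth (a point): Mouth of that mass's slot: 30 mm from its centre towards its +x.
- mass3_c (a point): Centre (half-way up) of a steel slotted mass, about 280 g: upright-axis disc 70 mm across and 12 mm thick with two parallel flats 62 mm apart for gripping; a slot 13 mm wide runs from just behind its centre (6.5 mm past it) out through the rim towards its +x; the flats face its +y and -y. Lies flat at the start on the table. May be absent (None). All masses are alike.
- mass3_mouth (a point): Mouth of that mass's slot: 30 mm from its centre towards its +x.
- mass4_c (a point): Centre (half-way up) of a steel slotted mass, about 280 g: upright-axis disc 70 mm across and 12 mm thick with two parallel flats 62 mm apart for gripping; a slot 13 mm wide runs from just behind its centre (6.5 mm past it) out through the rim towards its +x; the flats face its +y and -y. Lies flat at the start on the table. May be absent (None). All masses are alike.
- mass4_mouth (a point): Mouth of that mass's slot: 30 mm from its centre towards its +x.
- tape: Bystander: white tape roll lying flat, 90 mm across, 24 mm high; origin at the centre of its underside. Leave alone.
- stapler: Bystander: stapler, 120 x 34 mm, 36 mm high; origin at the centre of its underside. Leave alone.
- dosimeter: Bystander: black dosimeter, 75 x 50 mm, 21 mm high; origin at the centre of its underside. Leave alone.

How it is judged:
On the way, in this order (a step that is already met when the one before it is completed fails the run):
1. the transport block stands in its own bay (horizontal distance between block_c and bay_block_floor below 0.014 m and z of block_c in the frame of bay_block_floor below 0.029 m and angle between block_c's own z axis and vertical below 0.1 rad), for 0.2 s.
2. all masses are on the stem, flat, slots staggered (horizontal distance between each of mass1_c, mass2_c, mass3_c, mass4_c and seat below 0.007 m and z of mass1_c in the frame of seat between 0.004 and 0.045 m and angle between each of mass1_c, mass2_c, mass3_c, mass4_c's own z axis and vertical below 0.08 rad and z of mass2_c in the frame of seat between 0.004 and 0.045 m and z of mass3_c in the frame of seat between 0.004 and 0.045 m and z of mass4_c in the frame of seat between 0.004 and 0.045 m and horizontal distance between mass1_mouth and mass2_mouth above 0.024 m and horizontal distance between each of mass1_mouth, mass2_mouth and mass3_mouth above 0.024 m and horizontal distance between each of mass1_mouth, mass2_mouth, mass3_mouth and mass4_mouth above 0.024 m), for 0.2 s.
3. the outer knob's line meets the line on the box (value of joint ring between -0.12 and 0.12 rad), for 0.2 s.
At the end, for the whole second after the job is handed in: Block flat on the floor of its own bay, within 14 mm of its centre; every mass flat (4.5 degrees) and at rest in the stack on the seat, its centre within 7 mm of the stem's axis; any two slots about 50 degrees apart or more; outer knob within 0.12 rad of the line (all of step 1 and all of step 2 and all of step 3); the robot touches nothing.
It fails at once if the inner knob is turned (its mark moves over 3 mm) (distance of inner_mark from where it was at the start of the episode above 0.003 m).
It fails at once if the tape roll, the stapler or the dosimeter is shifted over 30 mm (distance of any of tape, stapler, dosimeter from where it was at the start of the episode above 0.03 m).
Of mass1, mass2, mass3, mass4 only 3 to 4 are there at a start; the rules pass over those that are not, and their reading is None.
At some moment in a run one of mass1, mass2, mass3, mass4, block may be knocked a few centimetres aside while the robot is not near it.
It also fails if it takes over 210 s, if anything falls off the work surface, if the arm or the gripper's body presses on something with over 40 N, if the wrist force passes 120 N, or if a joint passes its speed limit or range.

## Working session

There is one attempt and no reset: what is moved stays moved. The work goes in short steps, each a Python script; the robot and the scene stay as the last script left them, time stands still between calls to the robot, and variables do not carry over. Pictures are saved under pics/ and viewed, at most 14 in all, crops included, and the job is handed in when it is done.

```bash
mkdir -p pics; cat > h.py <<'E'
import numpy as np, cv2
from bench import r, get_image
from scipy.spatial.transform import Rotation as R
def snap(name,fn=None):
    d=get_image(name)
    if fn: cv2.imwrite('pics/'+fn,d['image'][:,:,::-1])
    return d
def cloud(d):
    z=d['range_z'];K=d['intrinsics'];v,u=np.indices(z.shape)
    P=np.stack([(u-K[0,2])/K[0,0]*z,(v-K[1,2])/K[1,1]*z,z],-1)
    W=P@np.array(d['rotation']).T+np.array(d['position']); W[z==0]=np.nan
    return W
E
python3 - <<'E'
from h import *
for n in('top','side'):
    d=snap(n,n+'1.png');print(n,d['position'],d['rotation'],d['intrinsics']);np.savez('pics/%s1.npz'%n,W=cloud(d),im=d['image'])
o=r.get_obs();print(o)
E
```

```text
top [0.43184896 0.05912183 1.02126399] [-2.11357441  2.1685723  -0.19914244] [[358.06686971   0.         253.51237535]
 [  0.         358.06686971 198.51799983]
 [  0.           0.           1.        ]]Traceback (most recent call last):
  File "<stdin>", line 3, in <module>
  File "h.py", line 11, in cloud
    W=P@np.array(d['rotation']).T+np.array(d['position']); W[z==0]=np.nan
      ~~~~~~~~~~~~~~~~~~~~~~~~~~~^~~~~~~~~~~~~~~~~~~~~~~~
ValueError: operands could not be broadcast together with shapes (384,512) (3,)
```

```bash
sed -i "s/W=P@.*T+/W=P@R.from_rotvec(d['rotation']).as_matrix().T+/" h.py
python3 - <<'E'
from h import *
for n in('top','side'):
    d=snap(n);cv2.imwrite('pics/%s1.png'%n,cv2.resize(d['image'][:,:,::-1],(800,600),interpolation=cv2.INTER_CUBIC));print(n,d['position'],d['rotation']);np.savez('pics/%s1.npz'%n,W=cloud(d),im=d['image'])
o=r.get_obs();print(o)
E
```

```text
top [0.43184896 0.05912183 1.02126399] [-2.11357441  2.1685723  -0.19914244]
side [0.43056206 0.88989457 0.58626715] [-0.18171514  2.64867168 -1.50791754]
{'time': 0.15, 'joint_pos': array([-8.80385500e-01,  3.85363710e-01,  6.97359170e-03, -3.47701831e-04,
       -1.19399355e+00, -2.58619590e-01]), 'qd': array([-2.36146605e-03, -1.60225602e-03,  1.64425433e-03,  2.90556997e-03,
        4.95694370e-04, -7.47445749e-06]), 'tau': array([ 1.32340824e-04, -3.91052341e+01,  1.87586975e+01,  4.22236517e+00,
        1.23582920e-02, -1.39103317e-04]), 'tool_pos': array([ 0.26140481, -0.56722571,  0.22173456]), 'ee_rot': array([ 6.72708684e-01, -3.06827493e+00, -2.44952776e-03]), 'ft_force': array([-0.2397932 , -0.54495444,  0.74302431]), 'torque': array([-0.00216898,  0.01192704,  0.03903819]), 'grip_force': 0.0, 'grip_width': 0.08669308830939332}
```

View pics/top1.png

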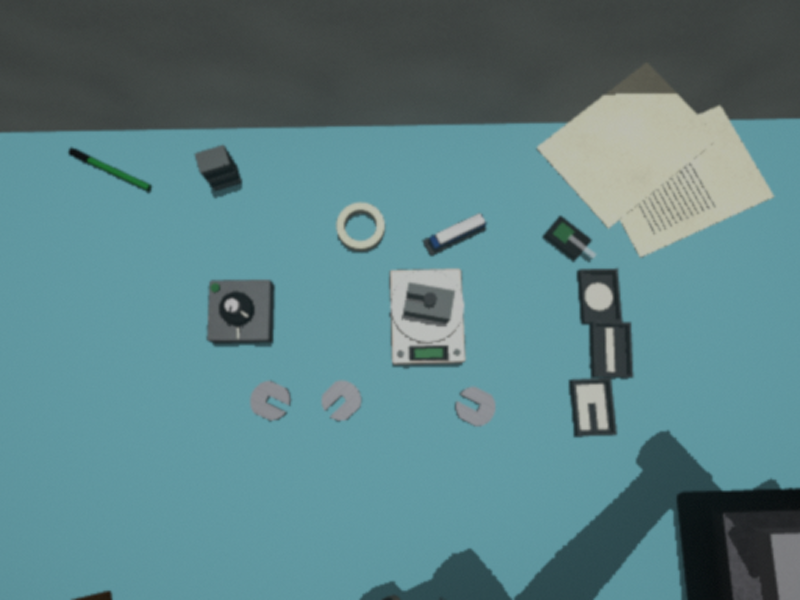

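View pics/side1.png

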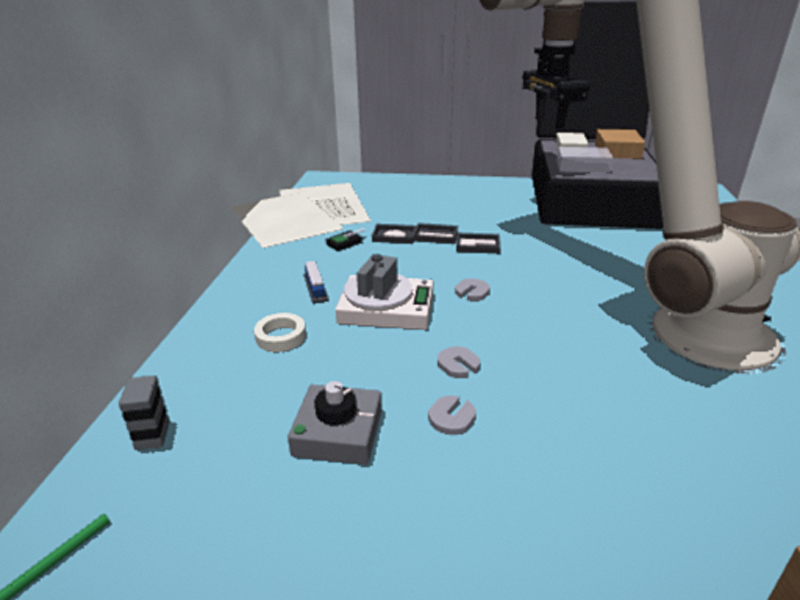

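The pictures show three masses, at about (270,401), (342,401) and (475,407) in the top view. The block is on the stem at (428,302) with its slot opening to the left. The U bay is at (592,407) and the knob box at (238,312).

```bash
cat >> h.py <<'E'
from scipy.optimize import minimize
from scipy import ndimage as ndi
def plane_xy(d,h):
    "xy where each pixel's ray meets z=h"
    K=d['intrinsics'];v,u=np.indices(d['range_z'].shape)
    D=np.stack([(u-K[0,2])/K[0,0],(v-K[1,2])/K[1,1],np.ones(u.shape)],-1)@R.from_rotvec(d['rotation']).as_matrix().T
    p=np.array(d['position']); return (p+D*((h-p[2])/D[...,2])[...,None])[...,:2]
def local(q,p):
    c,s=np.cos(p[2]),np.sin(p[2]); e=q-p[:2]
    return e[...,0]*c+e[...,1]*s, -e[...,0]*s+e[...,1]*c
def sd_mass(q,p):
    x,y=local(q,p)
    body=np.maximum(np.hypot(x,y)-.035,abs(y)-.031)
    slot=np.maximum(abs(y)-.0065,-(x+.0065))
    return np.maximum(body,-slot)
def sd_rect(q,p,a,b):
    x,y=local(q,p); return np.maximum(abs(x)-a,abs(y)-b)
def fit(mask,q,c,sd,thetas,rad=.07):
    n=np.hypot(*(q-c).transpose(2,0,1))<rad; Q=q[n];M=mask[n].astype(float)
    f=lambda p:np.mean((1/(1+np.exp(np.clip(sd(Q,p)/.0009,-50,50)))-M)**2)
    s=sorted([(f([*c,t]),t) for t in thetas])[:3]
    best=min((minimize(f,[*c,t],method='Nelder-Mead',options=dict(initial_simplex=np.array([[*c,t],[c[0]+.004,c[1],t],[c[0],c[1]+.004,t],[*c,t+.2]]),xatol=1e-5,fatol=1e-8)) for _,t in s),key=lambda o:o.fun)
    return best.x,best.fun
def masses(d,z0=.0,lo=.005,hi=.019,verbose=False):
    "flat slotted masses on plane z0: list of (x,y,theta,cost)"
    W=cloud(d); z=W[...,2]-z0; im=d['image'].astype(int)
    m=(z>lo)&(z<hi)&(abs(im[...,0]-im[...,2])<45)&(W[...,0]>.2)
    q=plane_xy(d,z0+.012); L,n=ndi.label(m); out=[]
    for i in range(1,n+1):
        a=(L==i); 
        if a.sum()<200: continue
        c=q[a].mean(0); x,f=fit(a,q,c,sd_mass,np.arange(0,6.28,.26))
        if verbose: print(a.sum(),c.round(3),x.round(4),round(f,4))
        out.append((*x,f))
    return out
E
python3 - <<'E'
from h import *
d=snap('top');W=cloud(d);z=W[...,2]
masses(d,verbose=True)
im=d['image']
def px(u,v): return int(v*.64),int(u*.64)
for n,(u,v) in dict(cap=(430,299),pan=(395,310),knob=(232,303),ring=(228,315),box=(215,335),bayfloor=(580,390),blocktop=(445,310)).items():
    print(n,W[px(u,v)].round(4))
# cap, block top, pan
q=plane_xy(d,.113);m=(z>.106)&(z<.12)&(W[...,0]>.3);L,n=ndi.label(m)
print('cap',[(int((L==i).sum()),q[L==i].mean(0).round(4)) for i in range(1,n+1) if (L==i).sum()>8])
q=plane_xy(d,.095);m=(z>.085)&(z<.12)&(W[...,0]>.3);L,n=ndi.label(m)
for i in range(1,n+1):
    a=L==i
    if a.sum()>200:
        b=ndi.binary_closing(a,iterations=3)
        print('blk',a.sum(),fit(b,q,q[a].mean(0),lambda Q,p:sd_rect(Q,p,.04,.025),np.arange(0,3.14,.26)))
q=plane_xy(d,.086);m=(z>.075)&(z<.09)&(W[...,0]>.3);L,n=ndi.label(m)
print('knob',[(int((L==i).sum()),q[L==i].mean(0).round(4)) for i in range(1,n+1) if (L==i).sum()>8])
q=plane_xy(d,.04);m=(z>.034)&(z<.1)&(q[...,1]>.2)&(q[...,0]>.3);L,n=ndi.label(m)
for i in range(1,n+1):
    a=L==i
    if a.sum()>500: print('box',a.sum(),fit(a,q,q[a].mean(0),lambda Q,p:sd_rect(Q,p,.055,.055),np.arange(0,1.57,.26),.1))
c=[im[160:240,240:310],im[170:230,125:185],im[165:285,360:410]]
out=np.zeros((600,800,3),np.uint8)
for a,(x,y,k) in zip(c,[(0,0,5),(0,400,3.3),(400,0,5)]):
    a=cv2.resize(a,None,fx=k,fy=k,interpolation=cv2.INTER_CUBIC); out[y:y+a.shape[0],x:x+a.shape[1]]=a[:600-y]
a=cv2.resize(im[172:226,128:182],(260,260)); out[340:600,140:400]=0; out[400:600,0:400]=0; a=cv2.resize(im[178:222,130:174],(200,200),interpolation=cv2.INTER_CUBIC); out[400:600,0:200]=a
cv2.imwrite('pics/crop.png',out[:,:,::-1])
E
```

```text
1600 [1.222 0.018] [ 1.2437 -0.0074  1.8456] 0.1472
269 [0.889 0.578] [0.9013 0.577  4.6855] 0.1964
1226 [ 0.57  -0.342] [ 0.575  -0.3417  0.2283] 0.3633
676 [ 0.421 -0.305] [ 0.4202 -0.3087  3.0329] 0.22
426 [0.448 0.271] [0.4473 0.2685 4.2683] 0.0087
416 [0.445 0.141] [0.4441 0.1425 2.2984] 0.0076
418 [ 0.426 -0.098] [ 0.4273 -0.0962  1.094 ] 0.0065
cap [ 0.6043 -0.0146  0.1138]
pan [0.5987 0.0443 0.0478]
knob [0.6125 0.3198 0.0848]
ring [0.5946 0.333  0.0647]
box [0.5635 0.3619 0.0374]
bayfloor [ 0.4516 -0.2883  0.0061]
blocktop [ 0.589  -0.0394  0.0922]
cap [(54, array([ 0.6051, -0.0138]))]
blk 258 (array([0.87183535, 0.34863263, 1.91402747]), np.float64(0.10898496864535734))
blk 533 (array([ 0.60445252, -0.01412588,  1.36560546]), np.float64(0.009150219058119744))
knob [(267, array([0.868 , 0.3583])), (72, array([0.6062, 0.3183]))]
box 1553 (array([0.60695463, 0.31893533, 1.56097552]), np.float64(0.006308665899728554))
```

View pics/crop.png

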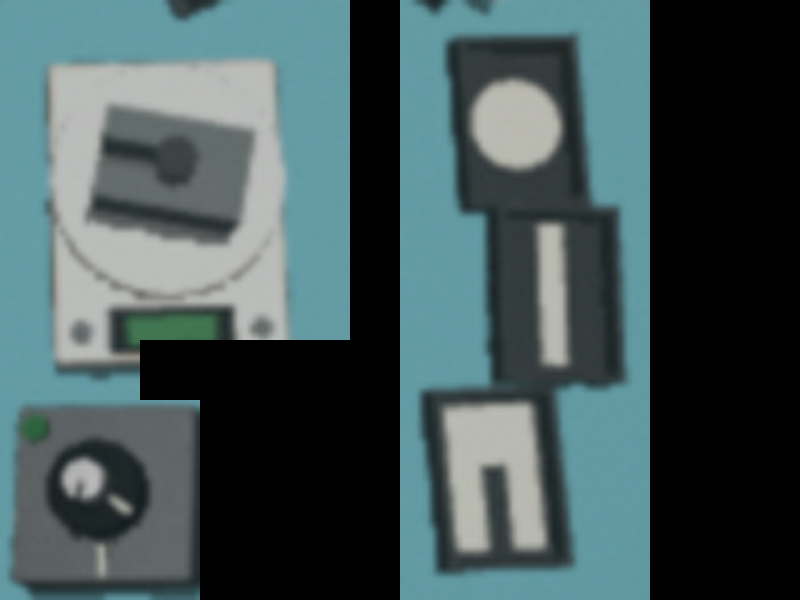

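The masses, block, cap and knob fits all agree with the given sizes. Next I fit the U bay from its white outline, then move the block.

```bash
cat >> h.py <<'E'
SEAT=np.array([.6048,-.0140])
def rv(yaw): return (R.from_euler('z',yaw)*R.from_euler('x',np.pi)).as_rotvec()
def near(xy,z,th):
    "yaw among th, th+pi keeping joint 6 closest to its present value/mid"
    c=[]
    for y in(th,th+np.pi):
        q=r.ik([*xy,z],rv(y))
        if q is not None: c.append((abs(q[5]),y))
    return min(c)[1]
def F(): o=r.get_obs(); return np.round(o['ft_force'],1),np.round(o['tool_pos'],4),round(o['grip_width'],4),round(o['grip_force'],1),round(o['time'],1)
E
python3 - <<'E'
from h import *
d=snap('top');W=cloud(d);im=d['image'].astype(int)
q=plane_xy(d,.0055)
m=(im.min(-1)>130)&(W[...,2]<.02)&(abs(q[...,0]-.42)<.07)&(abs(q[...,1]+.30)<.06)
L,n=ndi.label(m);k=1+np.argmax([(L==i).sum() for i in range(1,n+1)])
rc=cv2.minAreaRect((q[L==k]*1000).astype(np.float32));print('white',(L==k).sum(),rc)
q18=plane_xy(d,.018)
c=[(422,393),(552,385),(572,567),(440,572)]
P=[]
for x,y in c:
    u=360+(x-399.5)/5-.5;v=165+(y+.5)/5-.5
    P.append([ndi.map_coordinates(q18[...,k],[[v],[u]],order=1)[0] for k in(0,1)])
P=np.array(P);print('rim',P.round(4),P.mean(0).round(4));e=(P[0]+P[1]-P[2]-P[3]);print('len',np.hypot(*e)/2,'ang',np.arctan2(e[1],e[0]),np.hypot(*(P[0]-P[1])))
for y in (1.3656,1.3656+np.pi): print(r.ik([.6045,-.0141,.07],rv(y)))
for y in (0.1,.1+np.pi): print(r.ik([.42,-.305,.07],rv(y)))
E
```

```text
white 407 ((420.6526184082031, -306.977783203125), (78.94685363769531, 49.07780075073242), 0.6297180652618408)
rim [[ 0.468  -0.2659]
 [ 0.4705 -0.3394]
 [ 0.3707 -0.3414]
 [ 0.3701 -0.2681]] [ 0.4198 -0.3037]
len 0.09885350742882061 ang 0.021272110397292168 0.0735463328243513
[ 0.24413525  0.49562239 -0.23367663  0.         -0.84149731  2.69226108]
[ 2.44135248e-01  4.95622385e-01 -2.33676631e-01 -4.44089210e-16
 -8.41497310e-01 -4.49331575e-01]
[-3.15141701e-01  3.75898947e-01 -4.48274388e-01  8.88178420e-16
 -7.46622992e-01  1.98593803e+00]
[-0.3151417   0.37589895 -0.44827439  0.         -0.74662299 -1.15565463]
```

```bash
python3 - <<'E'
from h import *
d=snap('top');W=cloud(d);z=W[...,2];q=plane_xy(d,.095)
a=(z>.085)&(z<.12)&(np.hypot(*(q-SEAT).transpose(2,0,1))<.08)
x,f=fit(ndi.binary_closing(a,iterations=3),q,q[a].mean(0),lambda Q,p:sd_rect(Q,p,.04,.025),[1.36]);print(x,f)
th=x[2];yaw=th+np.pi;p=x[:2];u=np.array([np.cos(th),np.sin(th)])
g=.067
r.move_ptp([*p,.20],rv(yaw)); r.gripper_to(.086)
r.movel([*p,.12]); r.movel([*p,g],vel=.08);print(F())
r.gripper_to(.04,25);print('grip',F())
r.movel([*p,g+.004],vel=.05);print('lift',F())
for s in(.02,.045,.085):
    r.movel([*(p-s*u),g+.004],vel=.08);print(s,F())
r.movel([*(p-.085*u),.16])
b=np.array([.4205,-.3062])
r.move_ptp([*b,.13],rv(np.pi+.012))
r.movel([*b,.040],vel=.1);print(F())
r.movel([*b,.027],vel=.03);print(F())
r.gripper_to(.075);r.movel([*b,.15]);print(F())
snap('top','b1.png');snap('side','b2.png')
E
```

```text
[ 0.60435865 -0.01410629  1.36707376] 0.009444028891425142
(array([0.3, 0.2, 0.4]), array([ 0.6048, -0.0141,  0.0674]), 0.0862, 0.0, 4.3)
grip (array([-0.4,  0.6,  0.3]), array([ 0.6044, -0.0141,  0.0671]), 0.0498, 25.0, 5.0)
lift (array([-0.7, -1.2, -2.3]), array([ 0.6043, -0.0141,  0.0711]), 0.0495, 25.0, 5.3)
0.02 (array([ 1.4, -0.7, -1.5]), array([ 0.6001, -0.0345,  0.0709]), 0.0497, 25.0, 5.7)
0.045 (array([ 0.3, -0.2, -0.7]), array([ 0.5951, -0.0588,  0.071 ]), 0.0497, 25.0, 6.2)
0.085 (array([ 0.1,  0. , -1.9]), array([ 0.5872, -0.0977,  0.0711]), 0.0498, 25.0, 6.8)
(array([-0.7, -0.2, -0.3]), array([ 0.4211, -0.3064,  0.0406]), 0.0497, 25.0, 9.7)
(array([-0.3,  0.1, -0.7]), array([ 0.4204, -0.3062,  0.0268]), 0.0498, 25.0, 10.2)
(array([-0.9, -0.2,  0.5]), array([ 0.4198, -0.3058,  0.1491]), 0.0751, 0.0, 11.9)
```

```bash
cat >> h.py <<'E'
PARK=[-0.88,0.385,0.008,0,-1.194,-0.259]
E
python3 - <<'E'
from h import *
r.set_joints(PARK)
d=snap('top');W=cloud(d);z=W[...,2];q=plane_xy(d,.053)
for m in masses(d): 
    if m[3]<.05: print(np.round(m,4))
a=(z>.04)&(z<.07)&(np.hypot(*(q-[.42,-.306]).transpose(2,0,1))<.08)
print('blk z',np.nanmedian(z[a]),fit(ndi.binary_closing(a,iterations=3),q,q[a].mean(0),lambda Q,p:sd_rect(Q,p,.04,.025),[0.]))
q=plane_xy(d,.113);a=(z>.095)&(z<.125)&(np.hypot(*(q-SEAT).transpose(2,0,1))<.03)
print('cap',fit(a,q,q[a].mean(0),lambda Q,p:np.hypot(*(Q-p[:2]).T)-.011,[0.],.03),q[a].mean(0))
q=plane_xy(d,.047);a=(z>.041)&(np.hypot(*(q-SEAT).transpose(2,0,1))<.09)
print('pan',fit(a,q,SEAT,lambda Q,p:np.hypot(*(Q-p[:2]).T)-.065,[0.],.078))
k=d['image'][150:290,120:420];cv2.imwrite('pics/c2.png',cv2.resize(k,None,fx=2.6,fy=2.6,interpolation=cv2.INTER_CUBIC)[:,:,::-1])
E
```

```text
[0.4473 0.2685 4.2749 0.0085]
[0.4442 0.1426 2.3027 0.0075]
[ 0.4274 -0.0961  1.087   0.0079]
blk z 0.05329923586126323 (array([ 0.42052015, -0.30368265,  0.02028448]), np.float64(0.01972187234326865))
cap (array([ 0.6051088 , -0.01377224,  0.04168305]), np.float64(0.008667949743498889)) [ 0.60507579 -0.01377548]
pan (array([ 0.60500627, -0.01411155,  0.09157892]), np.float64(0.008960656757203781))
```

View pics/c2.png

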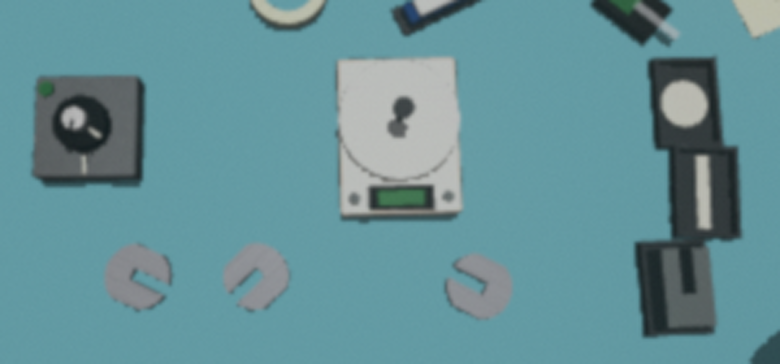

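```bash
cat >> h.py <<'E'
SEAT=np.array([.605,-.014])
def load(th_pick,phi,level):
    "pick the mass whose slot points along th_pick, load it with slot along phi at a stack level"
    ms=[m for m in masses(snap('top')) if m[3]<.03]
    x,y,th,f=min(ms,key=lambda m:abs(np.angle(np.exp(1j*(m[2]-th_pick)))))
    print('mass',np.round([x,y,th,f],4),'of',len(ms))
    p=np.array([x,y]);dphi=np.angle(np.exp(1j*(phi-th)));u=np.array([np.cos(phi),np.sin(phi)])
    yaw=min((th,th+np.pi),key=lambda w:max(abs(r.ik([*p,.1],rv(w))[5]),abs(r.ik([*SEAT,.1],rv(w+dphi))[5])))
    r.gripper_to(.086);r.move_ptp([*p,.15],rv(yaw));r.movel([*p,.03]);r.movel([*p,.0035],vel=.05);print(F())
    r.gripper_to(.05,40);print('grip',F())
    r.movel([*p,.02],vel=.05);r.movel([*p,.16]);print('lift',F())
    if r.get_obs()['grip_width']<.058: raise SystemExit('lost')
    z=.047+.012*level+.0035
    s=SEAT-.07*u
    r.move_ptp([*s,.17],rv(yaw+dphi));r.movel([*s,z+.003],vel=.1);f0=r.get_obs()['ft_force']
    n=np.array([-u[1],u[0]]);off=0.
    for k in(.045,.03,.02,.012,.006,0.):
        r.movel([*(SEAT-k*u+off*n),z+.003],vel=.05)
        df=r.get_obs()['ft_force']-f0;lat=df[:2]@n;ax=df[:2]@u
        print(k,'lat %.1f ax %.1f z %.1f'%(lat,ax,df[2]))
        if ax<-15: print('BLOCKED');raise SystemExit
        if abs(lat)>4: off+=np.sign(lat)*.0008
    r.movel([*(SEAT+off*n),z+.0003],vel=.03);print(F())
    r.gripper_to(.08);r.pause(.1);r.movel([*SEAT,.19],vel=.12)
E
python3 - <<'E'
from h import *
load(1.09,.873,0)
r.set_joints(PARK)
d=snap('top');masses(d,z0=.047,verbose=True)
print([np.round(m,4) for m in masses(d) if m[3]<.05])
im=d['image'][150:290,120:420];cv2.imwrite('pics/c3.png',cv2.resize(im,None,fx=2.6,fy=2.6,interpolation=cv2.INTER_CUBIC)[:,:,::-1])
E
```

```text
mass [ 0.4273 -0.0962  1.0874  0.0069] of 3
(array([ 0.1, -0.3,  0.5]), array([ 0.4273, -0.0962,  0.0033]), 0.0853, 0.0, 17.4)
grip (array([-0.7,  0.8,  1.3]), array([ 0.4273, -0.0962,  0.0036]), 0.0614, 40.0, 17.9)
lift (array([ 0.1,  0.4, -3.6]), array([ 0.4263, -0.0962,  0.159 ]), 0.0613, 40.0, 19.5)
0.045 lat -1.2 ax 0.7 z -0.3
0.03 lat -0.4 ax 0.9 z 0.1
0.02 lat -1.0 ax 0.5 z -0.6
0.012 lat -0.1 ax 0.6 z -0.1
0.006 lat -0.5 ax 0.2 z -0.1
0.0 lat -1.0 ax 0.3 z -0.6
(array([ 0.1,  0.3, -2.8]), array([ 0.605 , -0.014 ,  0.0507]), 0.0613, 40.0, 23.9)
398 [ 0.603 -0.017] [ 0.606  -0.0164  0.8712] 0.024
239 [0.606 0.319] [0.6079 0.3213 0.7986] 0.086
328 [ 0.411 -0.299] [ 0.414  -0.3025  6.0884] 0.0904
[array([0.4473, 0.2684, 4.2697, 0.0091]), array([0.4442, 0.1426, 2.3027, 0.0075])]
```

View pics/c3.png

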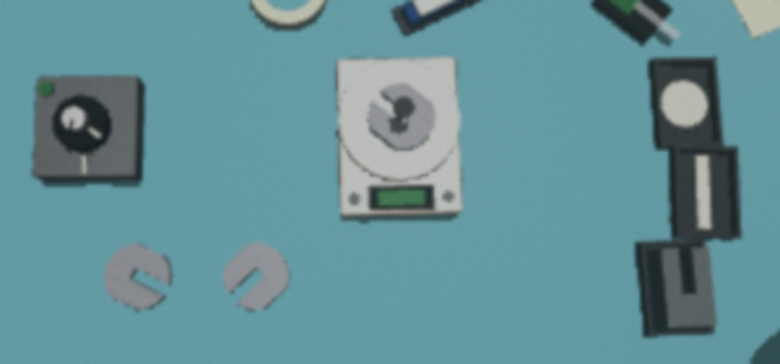

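The first mass is home on the stem at (402,116), and the other two are untouched. I load those next.

```bash
python3 - <<'E'
from h import *
load(2.30,2.443,1)
r.set_joints(PARK)
load(4.27,4.363,2)
r.set_joints(PARK)
d=snap('top');W=cloud(d)
print([np.round(m,4) for m in masses(d) if m[3]<.05])
q=plane_xy(d,.083);z=W[...,2];a=np.hypot(*(q-SEAT).transpose(2,0,1))<.03
b=a&(z>.07)&(z<.095);print('top z',np.percentile(z[b],[5,50,95]));A=np.c_[W[b][:,:2]-SEAT,np.ones(b.sum())];print('slope',np.linalg.lstsq(A,z[b],rcond=None)[0])
m=(z>.077)&(z<.095)&(np.hypot(*(q-SEAT).transpose(2,0,1))<.06);print(fit(m,q,SEAT,sd_mass,[4.363]))
e=snap('side')['image']
o=np.zeros((600,800,3),np.uint8);o[:400,:400]=cv2.resize(d['image'][165:245,235:315],(400,400),interpolation=3)
o[:400,400:]=cv2.resize(e[150:225,205:280],(400,400),interpolation=3)
o[400:,:200]=cv2.resize(d['image'][178:222,130:174],(200,200),interpolation=3);o[400:,200:400]=cv2.resize(d['image'][230:290,355:415],(200,200),interpolation=3)
cv2.imwrite('pics/c4.png',o[:,:,::-1])
E
```

```text
mass [0.4442 0.1426 2.3026 0.007 ] of 2
(array([-0.5, -0.1,  0.2]), array([0.4442, 0.1426, 0.0033]), 0.0859, 0.0, 33.1)
grip (array([-0.2, -0.1,  1.9]), array([0.444 , 0.1424, 0.0036]), 0.0616, 40.0, 33.7)
lift (array([ 0.8,  0.4, -2.9]), array([0.4434, 0.1421, 0.159 ]), 0.0616, 40.0, 35.2)
0.045 lat 0.4 ax -0.9 z -0.5
0.03 lat -0.6 ax -0.0 z 0.4
0.02 lat -1.3 ax -0.0 z 1.5
0.012 lat 0.7 ax -0.2 z -0.5
0.006 lat 0.0 ax -0.9 z 0.8
0.0 lat -0.2 ax -1.3 z 0.8
(array([ 0.5, -0.2, -2.3]), array([ 0.6052, -0.014 ,  0.0627]), 0.0615, 40.0, 40.1)
mass [0.4473 0.2685 4.272  0.0084] of 1
(array([-0.2, -0. , -0.1]), array([0.4474, 0.2685, 0.0033]), 0.0859, 0.0, 49.5)
grip (array([-0.9,  0.1,  1.4]), array([0.4472, 0.2685, 0.0037]), 0.0616, 40.0, 50.1)
lift (array([-0.2, -0.4, -3.6]), array([0.4466, 0.2679, 0.1589]), 0.0611, 40.0, 51.7)
0.045 lat -0.8 ax 0.4 z 1.2
0.03 lat -1.0 ax -0.7 z 0.1
0.02 lat -1.4 ax 0.2 z 0.5
0.012 lat -1.4 ax 0.1 z 1.1
0.006 lat -1.6 ax -0.3 z 0.9
0.0 lat -1.9 ax 0.1 z 0.4
(array([ 0.2,  0.2, -3. ]), array([ 0.6051, -0.0139,  0.0748]), 0.0616, 40.0, 56.4)
[]
top z [0.07276217 0.08350201 0.0862512 ]
slope [0.00497481 0.06766066 0.0827022 ]
(array([ 0.60556959, -0.01320122,  4.36738814]), np.float64(0.019501985919135677))
```

View pics/c4.png

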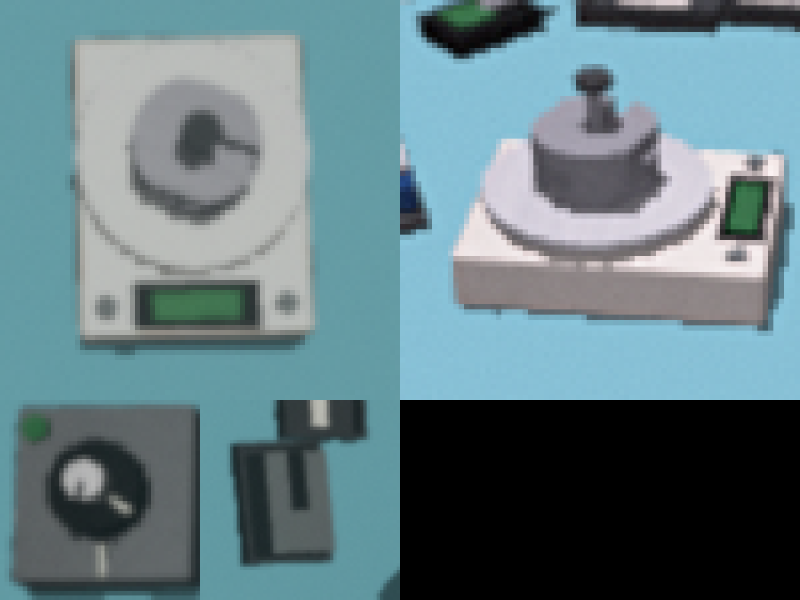

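The stack is flat with its top at about 83 mm, as expected for three masses, and the slots are staggered. The outer line is clearly counter-clockwise of the box line, so I measure it and turn it.

```bash
cat >> h.py <<'E'
AX=np.array([.6066,.3187])
def knob(d):
    W=cloud(d);z=W[...,2];b=d['image'].astype(int).min(-1)
    q=plane_xy(d,.064);m=(z>.055)&(z<.075)&(np.hypot(*(q-AX).transpose(2,0,1))<.04)
    rc=fit((z>.05)&(z<.1),q,AX,lambda Q,p:np.hypot(*(Q-p[:2]).T)-.028,[0.],.05)[0][:2]
    def line(h,lo,hi,c,gate):
        q=plane_xy(d,h)-c;R_=np.hypot(q[...,0],q[...,1]);s=(R_>lo)&(R_<hi)&gate&(b>110)
        w=(b[s]-100)[:,None];v=(q[s]*w).sum(0)/w.sum();return np.arctan2(v[1],v[0]),s.sum(),R_[s].mean().round(4)
    return rc,line(.0645,.0165,.0285,rc,z<.072),line(.0405,.031,.053,rc,(z<.05))
E
python3 - <<'E'
from h import *
d=snap('top');rc,a,b=knob(d);print(rc,a,b)
ang=np.angle(np.exp(1j*(a[0]-b[0])));print('ang',ang)
for y in np.arange(0,6.3,np.pi/4): print(round(y,2),r.ik([*AX,.046],rv(y))[5].round(2))
E
```

```text
[0.60580172 0.31836739] (np.float64(-2.20135611214122), np.int64(4), np.float64(0.0201)) (np.float64(3.086991288372159), np.int64(17), np.float64(0.0416))
ang 0.9948379066662076
0.0 0.85
0.79 1.64
1.57 2.42
2.36 -3.08
3.14 -2.29
3.93 -1.5
4.71 -0.72
5.5 0.07
6.28 0.85
```

```bash
cat >> h.py <<'E'
def turn(ang,y0):
    p=np.array([.6062,.3185])
    r.gripper_to(.086);r.move_ptp([*p,.2],rv(y0));r.movel([*p,.12]);r.movel([*p,.047],vel=.06);print(F())
    r.gripper_to(.04,15);print('grip',F())
    n=max(1,int(np.ceil(abs(ang)/.1)))
    for i in range(1,n+1): r.move_ptp([*p,.047],rv(y0+ang*i/n))
    print('turned',F(),r.get_obs()['torque'].round(2))
    r.gripper_to(.08);r.movel([*p,.12],vel=.08);r.movel([*p,.2]);r.set_joints(PARK)
E
python3 - <<'E'
from h import *
turn(-.99,6.0)
d=snap('top');rc,a,b=knob(d);print(rc,a,b,np.angle(np.exp(1j*(a[0]-b[0]))))
im=d['image']
o=np.zeros((600,800,3),np.uint8);o[:400,:400]=cv2.resize(im[178:222,130:174],(400,400),interpolation=3);o[:400,400:]=cv2.resize(im[165:245,235:315],(400,400),interpolation=3)
o[400:,200:400]=cv2.resize(im[230:290,355:415],(200,200),interpolation=3)
cv2.imwrite('pics/c5.png',o[:,:,::-1])
E
```

```text
(array([-0.3,  0.8, -0.5]), array([0.6065, 0.3187, 0.0476]), 0.0854, 0.0, 66.5)
grip (array([ 1.1,  4.6, -1.8]), array([0.6067, 0.3197, 0.0471]), 0.0555, 15.0, 67.2)
turned (array([ 0.7,  4.8, -1.9]), array([0.6065, 0.3195, 0.0471]), 0.0556, 15.0, 69.7) [ 1.52  0.08 -0.05]
[0.60612701 0.3184726 ] (np.float64(2.9764879208153916), np.int64(5), np.float64(0.0207)) (np.float64(3.0898663652207308), np.int64(17), np.float64(0.0419)) -0.11337844440533917
```

View pics/c5.png

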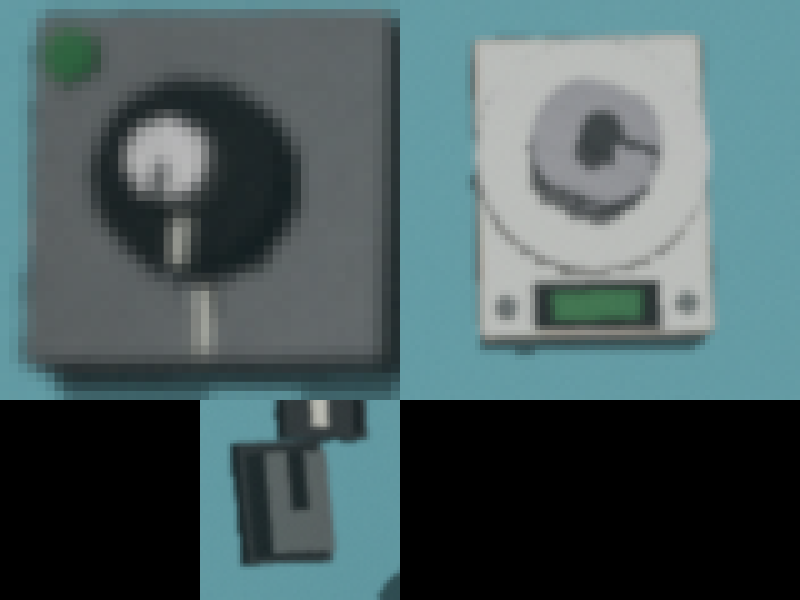

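```bash
python3 - <<'E'
from h import *
for _ in range(2):
    d=snap('top');im=d['image'].astype(float).mean(-1);z=cloud(d)[...,2]
    for zt in(.058,.061):
        q=plane_xy(d,.064);print('ring',fit(z>zt,q,AX,lambda Q,p:np.hypot(*(Q-p[:2]).T)-.028,[0.],.045)[0][:2].round(4))
    # row-wise subpixel column of white lines
    for h,lo,hi,name in((.064,-.026,-.017,'ring'),(.04,-.05,-.034,'box')):
        q=plane_xy(d,h);pts=[]
        for v in range(384):
            s=np.where((abs(q[v,:,1]-.3205)<.0085)&(q[v,:,0]-.6063>lo)&(q[v,:,0]-.6063<hi))[0]
            if len(s)<4: continue
            w=im[v,s]-np.median(im[v,s]);w[w<12]=0
            if w.sum()>0: pts.append((w@q[v,s])/w.sum())
        pts=np.array(pts);k=np.polyfit(pts[:,0],pts[:,1],1);print(name,pts.round(4).tolist(),'slope',k[0].round(3),'y at axis',np.polyval(k,.6063).round(4))
E
```

```text
ring [0.6067 0.3191]
ring [0.6071 0.3194]
ring [[0.589, 0.3217], [0.5863, 0.3218], [0.5836, 0.322], [0.5808, 0.322]] slope -0.043 y at axis 0.3209
box [[0.5705, 0.3212], [0.5677, 0.3211], [0.5649, 0.3209], [0.5621, 0.3208], [0.5594, 0.3208], [0.5566, 0.32]] slope 0.077 y at axis 0.3241
ring [0.6068 0.3192]
ring [0.6072 0.3196]
ring [[0.589, 0.3213], [0.5863, 0.3218], [0.5836, 0.322], [0.5808, 0.322]] slope -0.085 y at axis 0.32
box [[0.5705, 0.3212], [0.5677, 0.3211], [0.5649, 0.3209], [0.5621, 0.3208], [0.5594, 0.3208], [0.5566, 0.32]] slope 0.076 y at axis 0.3241
```

```bash
sed -i 's/p=np.array(\[.6062,.3185\])/p=np.array([.6068,.3202])/' h.py
python3 - <<'E'
from h import *
turn(.075,5.01)
AXT=np.array([.6068,.3200])
d=snap('top');im=d['image'].astype(float).mean(-1)
for h,lo,hi,name in((.064,-.026,-.017,'ring'),(.04,-.05,-.034,'box')):
    q=plane_xy(d,h);pts=[]
    for v in range(384):
        s=np.where((abs(q[v,:,1]-.3205)<.0085)&(q[v,:,0]-.6063>lo)&(q[v,:,0]-.6063<hi))[0]
        if len(s)<4: continue
        w=im[v,s]-np.median(im[v,s]);w[w<12]=0
        if w.sum()>0: pts.append((w@q[v,s])/w.sum())
    m=np.mean(pts,0)-AXT;print(name,np.round(pts,4).tolist(),np.arctan2(-m[1],-m[0]))
e=snap('side')['image']
o=np.zeros((400,800,3),np.uint8);o[:,:400]=cv2.resize(d['image'][178:222,130:174],(400,400),interpolation=3);o[:,400:]=cv2.resize(e[235:300,183:248],(400,400),interpolation=3)
cv2.imwrite('pics/c6.png',o[:,:,::-1])
E
```

```text
(array([ 0. , -0. ,  0.3]), array([0.6071, 0.3204, 0.0476]), 0.086, 0.0, 81.4)
grip (array([-2.4, -0.3,  2.2]), array([0.6064, 0.3201, 0.0471]), 0.0555, 15.0, 82.0)
turned (array([-2.1,  0.3,  1.4]), array([0.6064, 0.3201, 0.047 ]), 0.0556, 15.0, 82.3) [-0.1   0.84  0.1 ]
ring [[0.589, 0.3201], [0.5862, 0.32], [0.5835, 0.3199], [0.5808, 0.3199]] 0.0011595721993179619
box [[0.5705, 0.3212], [0.5677, 0.3211], [0.5649, 0.3209], [0.5621, 0.3208], [0.5594, 0.3208], [0.5566, 0.32]] -0.0185697338272824
```

View pics/c6.png

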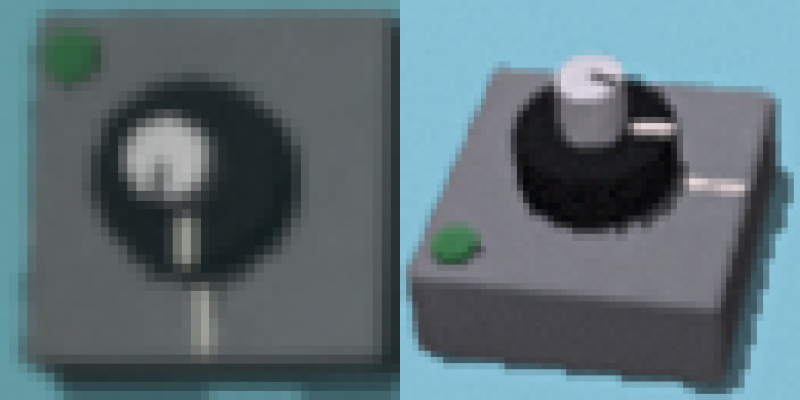

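The knob lines now agree to about 0.02 rad and the inner knob hasn't moved. I'll do one last numeric check of the block and stack, then hand in.

```bash
python3 - <<'E'
from h import *
d=snap('top');z=cloud(d)[...,2];q=plane_xy(d,.053)
a=(z>.04)&(z<.07)&(np.hypot(*(q-[.42,-.306]).transpose(2,0,1))<.08)
B=fit(ndi.binary_closing(a,iterations=3),q,q[a].mean(0),lambda Q,p:sd_rect(Q,p,.04,.025),[0.])[0]
q=plane_xy(d,.083);m=(z>.077)&(z<.095)&(np.hypot(*(q-SEAT).transpose(2,0,1))<.06)
S=fit(m,q,SEAT,sd_mass,[4.363])[0];print(B,np.nanmedian(z[a]),S,[x for x in masses(d) if x[3]<.05],F())
if np.hypot(*(B[:2]-[.4205,-.3037]))<.003 and np.hypot(*(S[:2]-SEAT))<.003: print(r.finish_job())
E
```

```text
[ 0.42045303 -0.30370368  0.01365042] 0.05336094615542997 [ 0.60552207 -0.01330672  4.36399711] [] (array([0.4, 0.5, 0.7]), array([ 0.2623, -0.5673,  0.2224]), 0.0794, 0.0, 88.2)
the job is handed in; nothing more can be done
None
```

The job is handed in at about 88 s, and by my last camera measurements every requirement is met (no verdict came back): the transport block is flat in the U bay, all three masses found on the table are on the stem with slots at least 90° apart, and the outer knob is within about 0.02 rad of the line.

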